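Put away the milling clamp set

TASK

Sort the loose pieces of the mill's clamp set into their trays: both hexagonal nuts into the round dish, both step blocks into the square tray and the strap clamp into the oblong tray. Each piece must end flat on its tray's floor, the right way up as it is now (nuts standing, blocks on their base), nothing leaning on a rim or on another piece. Leave the grease tin and the chuck key where they are.

Things in the scene. Friction and masses are not known exactly. Their poses are not given: they have to be found in the camera images.
- nut_a_c (a point): Dark steel hexagonal clamping nut standing upright on the bench: 36 mm across flats, 41 mm across corners, 36 mm tall, with a dark round bore from above; about 0.22 kg. Point: its centre, 18 mm above its underside. z is up the bore; the flats face along its own x axis and every 60 degrees from it. The two nuts are alike.
- nut_b_c (a point): Dark steel hexagonal clamping nut standing upright on the bench: 36 mm across flats, 41 mm across corners, 36 mm tall, with a dark round bore from above; about 0.22 kg. Point: its centre, 18 mm above its underside. z is up the bore; the flats face along its own x axis and every 60 degrees from it. The two nuts are alike.
- step_a_c (a point): Dark steel step block (a small solid staircase with four steps, from a milling clamp set) standing on its flat base: 48 mm long (x), 30 mm wide (y), steps 16, 24, 32 and 40 mm high rising towards its +x, each 12 mm long; about 0.25 kg. Point: 20 mm above the middle of its underside. Its two flat parallel sides, 30 mm apart, face along y. The two blocks are alike.
- step_b_c (a point): Dark steel step block (a small solid staircase with four steps, from a milling clamp set) standing on its flat base: 48 mm long (x), 30 mm wide (y), steps 16, 24, 32 and 40 mm high rising towards its +x, each 12 mm long; about 0.25 kg. Point: 20 mm above the middle of its underside. Its two flat parallel sides, 30 mm apart, face along y. The two blocks are alike.
- strap_c (a point): Dark steel strap clamp lying flat: a bar 90 mm long (x), 32 mm wide (y) and 20 mm thick, with a lengthwise slot 14 mm wide through it; about 0.33 kg. Point: its centre, 10 mm above its underside; z is up.
- dish: Round bright aluminium dish, fixed to the bench: 160 mm outside diameter, wall 4 mm thick and 16 mm high over the bench, floor 4 mm above the bench. Origin: centre of its underside, on the bench.
- square_tray: Square bright aluminium tray, fixed to the bench: 150 x 150 mm outside, walls 4 mm thick and 16 mm high over the bench, floor 4 mm above the bench. Origin: centre of its underside; x and y run along its sides.
- long_tray: Oblong bright aluminium tray, fixed to the bench: 110 mm (x) by 190 mm (y) outside, walls 4 mm thick and 16 mm high over the bench, floor 4 mm above the bench. Origin: centre of its underside; x and y run along its sides.
- tin_c (a point): Bystander: round flat grease tin, 55 mm diameter, 31 mm high, grey with a bright lid, loose on the bench; about 0.2 kg. Point: its centre.
- chuck_key_c (a point): Bystander: bright steel T-shaped chuck key lying on the bench, 70 mm long (x), square shaft 14 mm thick, its 64 mm cross bar (y) 25 mm from the point towards its -x; at most 16 mm high. Point: 8 mm above the bench, at the middle of its length.
There are look-alikes about, which are no part of the job. Leave any blue look-alike of the part that bears strap_c alone. What is shaped like the part that bears nut_b_c but turquoise is not meant.

How it is judged:
By the outcome, as a careful person would: the job done as asked, in the order asked, and still so for the second after the job is handed in, with the robot touching nothing.
It also fails if it takes over 128 s, if anything falls off the work surface, if the arm or the gripper's body presses on something with over 40 N, if the wrist force passes 120 N, or if a joint passes its speed limit or range.

ROBOT

A 6-joint arm with a two-finger parallel gripper is mounted at the origin on the work surface. World frame = base frame: x ahead of the robot, y to its left, z up, the work surface at z = 0. Lengths are in m, angles in degrees, forces in N, time in s.
With the tool pointing down it reaches from about 0.4 to 0.825 m from the base axis. Payload 7 kg.
Tool frame: the origin (TCP) lies midway between the tips of the shut fingers; the grasp point (between the pads) lies 19 mm behind it; z points along the fingers, y is the line along which they close (so a half turn about z gives the same grasp; the last joint's range is limited). The gripper opens to 88 mm and grips with 3 to 60 N. Pads are 19 mm wide; open, the fingers measure 130 mm over their backs; the gripper's body (78 mm by 193 mm) begins 47 mm behind the grasp point.
Start: joints at [92.997, 20.546, 0.682, 0, -70.136, -16.507], TCP at [0.158, 0.656, 0.227] pointing down, gripper open.
Joint ranges: [-176.03, 176.03], [-82.01, 121.73], [-58.28, 71.71], [-173.87, 95.51], [-174.79, -0.11], [-173.66, 173.66]. Speed limits (degrees/s): [136.94, 136.94, 172.46, 180, 180, 180].

INTERFACE

Orientations are given as [roll, pitch, yaw] about the fixed x, y, z axes, in that order (R = Rz(yaw) Ry(pitch) Rx(roll)).
In Python, from plant import telemetry, viewer, workorder gives the robot as it stands. The module is installed in compiled form; this text tells all that it offers.
- The arm moves only by the tool carry_out, never from a script. Its argument "rows" is a list of rows, each a list of 6 numbers: the shift along the tool's x, y, z in m, then the turn, a rotation vector about the tool's x, y, z in rad. In form: [[tx, ty, tz, ax, ay, az], ...]. A call has 1 to 8 rows; each row is the pose to reach, as a shift and turn from the pose commanded when the call began, along the tool's axes at that moment; what a row does not reach only later rows make up. A row lasts 1/8 s, in which the tool goes at most 62.5 mm and 10.7 degrees, less where a joint would pass 70% of its speed; a pose out of reach is approached as far as the arm can. A call with a gripper value outside its range is refused whole. "grip" is the gripper's target within -1 to 1 (fully open at 1, half-way at 0, shut at -1), set as the call begins (left out, the last holds). The fingers move at their own pace and stop on an object; the grip force is fixed at half the most. Time passes only in rows, so rows that repeat a pose let the fingers close. It gives the time, the measured TCP pose, the force, the opening and the grip force at its end, in the units of the state.
- telemetry.get_obs(): the state, without advancing time (a new reading comes with each control period).
- viewer.snapshot(name): name is "scene" or "top" or "wrist"; returns the picture (420x560x3 uint8, red, green, blue); there is no depth.
- viewer.camera_info(name): a dict with "intrinsics" (3x3 intrinsics, pixels), "extrinsics" (4x4, takes a point from camera to world coordinates); the wrist camera has in their place "tool_from_camera" (4x4, takes a point from camera to tool coordinates, whose origin is the TCP and whose axes are the flange's). Camera axes: x right, y down, z forward; pixel columns grow to the right and rows downward; lengths in m; the calibration is good to about 2 mm. A picture is of the moment at which its call begins: read the wrist's pose just before it. camera_info takes no time and is no camera call.
- workorder.close_job(): hands the job in; it is judged then, once.
The state is a dict: "clock": time; "joint_pos": joint angles; "qvel": joint speeds; "tau": joint torques, N m; "tool_pos": TCP position; "orientation": TCP orientation; "force": force on the tool from outside, world axes, zero at the start; "moment": the same for the moment, N m; "opening": finger opening in m; "gripper_force": force on a finger pad.
Only numpy, scipy, OpenCV 4.12 (cv2) and the standard library are available. Lean on these libraries where they do the work, as an engineer would, in place of code of your own. Each camera call takes 0.05 s, during which the arm holds its last target. There are 200 camera calls.

## Working session

There is one attempt and no reset: what is moved stays moved. The work goes in short steps, Python scripts to look and compute and a tool call to move; the robot and the scene stay as the last step left them, time stands still between calls to the robot, and variables do not carry over. Pictures are saved under pics/ and viewed, at most 14 in all, crops included, and the job is handed in when it is done.

Besides the shell and the picture viewer there is one more tool, called by a JSON object that holds its "fn" and its "kwargs", one argument or row to a line. carry_out: Moves the arm, as the interface text tells. Its arguments: {"type":"object","properties":{"rows":{"type":"array"},"grip":{"type":"number"}},"required":["rows"]}

```bash
mkdir -p pics
python3 - <<'E'
from plant import telemetry, viewer
import cv2,numpy as np
o=telemetry.get_obs();print(o)
for n in("scene","top"):
    im=viewer.snapshot(n);cv2.imwrite(f"pics/{n}0.png",cv2.resize(im[...,::-1],(800,600),interpolation=cv2.INTER_CUBIC))
    cv2.imwrite(f"pics/{n}0_raw.png",im[...,::-1])
    c=viewer.camera_info(n);print(n,np.round(c["intrinsics"],2).tolist(),np.round(c["extrinsics"],4).tolist())
print(np.round(viewer.camera_info("wrist")["tool_from_camera"],4).tolist())
E
```

```text
{'clock': 0.0, 'joint_pos': array([ 9.29961836e+01,  2.05906630e+01,  6.34480488e-01, -2.22552118e-02,
       -7.01339383e+01, -1.65064672e+01]), 'qvel': array([ 0.06866954,  0.21101527, -0.07375685,  0.07617471,  0.01834186,
        0.09920053]), 'tau': array([ 5.11237213e-04, -5.82718277e+01,  2.93062645e+01,  6.99768305e+00,
        7.06877807e-03, -1.49211683e-04]), 'tool_pos': array([0.15759626, 0.65585276, 0.22563004]), 'orientation': array([ 1.79907648e+02, -5.54909224e-03, -1.35178583e+01]), 'force': array([-0.75263284,  0.01783863, -0.18332784]), 'moment': array([-0.04238267, -0.03355296, -0.0321805 ]), 'gripper_force': 0.0, 'opening': 0.08765764217534687}
scene [[443.95, 0.0, 280.99], [0.0, 443.95, 210.95], [0.0, 0.0, 1.0]] [[0.6226, 0.6469, -0.4402, 0.9242], [0.7825, -0.5199, 0.3427, -0.337], [-0.0072, -0.5578, -0.8299, 0.8437], [0.0, 0.0, 0.0, 1.0]]
top [[433.67, 0.0, 284.54], [0.0, 433.67, 219.37], [0.0, 0.0, 1.0]] [[-0.0028, -0.9806, 0.196, 0.2896], [-1.0, 0.0039, 0.0051, -0.0055], [-0.0057, -0.196, -0.9806, 1.0466], [0.0, 0.0, 0.0, 1.0]]
[[0.0001, -0.965, -0.2623, 0.0704], [1.0, 0.0002, -0.0002, -0.0002], [0.0003, -0.2623, 0.965, -0.1573], [0.0, 0.0, 0.0, 1.0]]
```

View pics/top0.png

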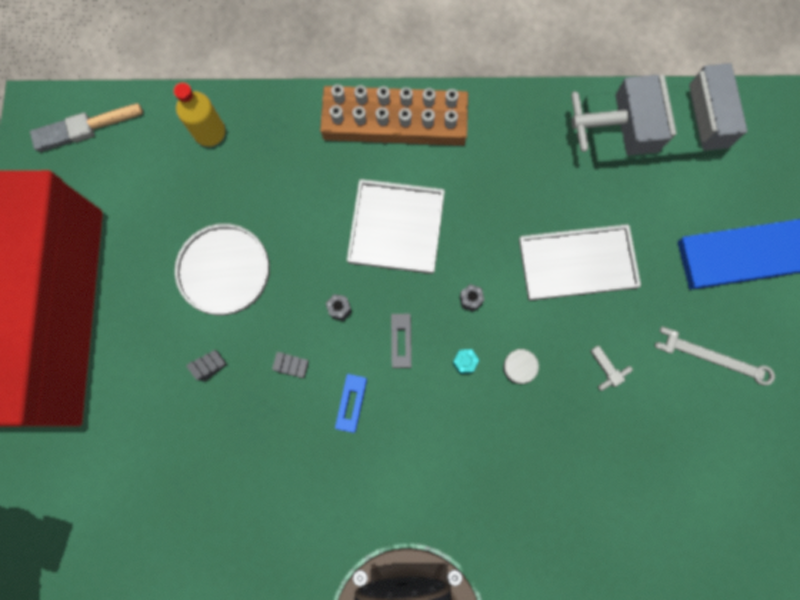

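View pics/scene0.png

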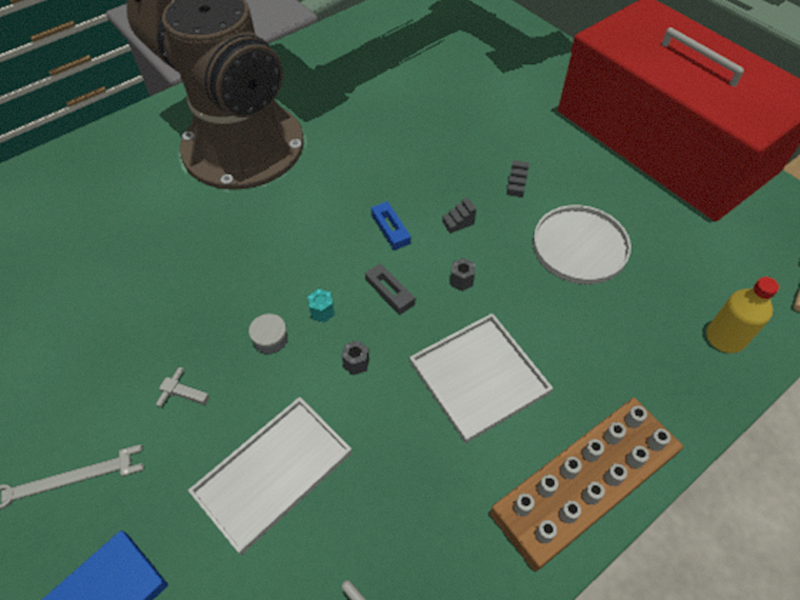

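The candidates in the top view (800x600):
- **Straps:** the dark one at (401,341) fits strap_c. The blue one at (350,403) is a look-alike.
- **Nuts:** the dark ones at (338,306) and (471,297) are nut_a and nut_b. The turquoise one at (466,361) is excluded.
- **Step blocks:** (207,365) and (290,365).
- **Trays:** the dish is at (222,268), the square tray at (396,226) and the oblong tray at (580,262).

Next I fit poses by silhouette in both cameras and make an enlarged crop to confirm.

```bash
cat > h.py <<'E'
import numpy as np, cv2
from scipy.optimize import minimize
from plant import telemetry, viewer
def cam(n, obs=None):
    c=viewer.camera_info(n); K=np.array(c["intrinsics"])
    if n!="wrist": T=np.array(c["extrinsics"])
    else:
        from scipy.spatial.transform import Rotation as R
        W=np.eye(4); W[:3,:3]=R.from_euler("xyz",obs["orientation"],degrees=True).as_matrix(); W[:3,3]=obs["tool_pos"]
        T=W@np.array(c["tool_from_camera"])
    return K,np.linalg.inv(T)
def proj(KT,P):
    K,T=KT; p=(T[:3,:3]@np.asarray(P,float).T+T[:3,3:]); q=K@p; return (q[:2]/q[2]).T
def prism(poly,h): return np.array([[x,y,z] for z in(0,h) for x,y in poly])
hexa=[(.0208*np.cos(a),.0208*np.sin(a)) for a in np.radians(30+60*np.arange(6))]
rect=lambda a,b:[(a,b),(-a,b),(-a,-b),(a,-b)]
step=np.array([[x,y,z] for x,z in((-.024,0),(.024,0),(.024,.04),(.012,.04),(0,.032),(-.012,.024),(-.024,.016)) for y in(-.015,.015)])
circ=[(.08*np.cos(a),.08*np.sin(a)) for a in np.linspace(0,6.28,40)]
M=dict(nut=prism(hexa,.036),step=step,strap=prism(rect(.045,.016),.02),dish=prism(circ,.016),
  square=prism(rect(.075,.075),.016),long=prism(rect(.055,.095),.016))
S=8 # subpixel
def place(m,x,y,yaw,z=0):
    c,s=np.cos(yaw),np.sin(yaw); return M[m]@np.array([[c,s,0],[-s,c,0],[0,0,1]])+[x,y,z]
def mask(im,bright):
    f=im.astype(int); sat=f.max(2)-f.min(2); g=f.mean(2)
    m=((sat<28)&(g>140)) if bright else ((sat<20)&(g<130))
    return m.astype(np.uint8)
def cost(p,m,views,z):
    t=0
    for KT,mk in views:
        q=proj(KT,place(m,*p,z)); h=cv2.convexHull((q*16).round().astype(np.int32))
        lo=np.floor(q.min(0)).astype(int)-8; hi=np.ceil(q.max(0)).astype(int)+8
        lo=np.maximum(lo,0)
        roi=mk[lo[1]:hi[1],lo[0]:hi[0]]
        r=np.zeros(roi.shape[:2],np.uint8)
        cv2.fillConvexPoly(r,h-(lo*16).astype(np.int32),255,cv2.LINE_AA,4)
        r=r/255.; u=np.maximum(r,roi).sum(); t+=1-np.minimum(r,roi).sum()/max(u,1)
    return t/len(views)
def fit(m,views,x,y,yaws,z=0,it=2):
    best=None
    for w in yaws:
        p=np.array([x,y,w])
        for k in range(it):
            s=minimize(cost,p,args=(m,views,z),method="Nelder-Mead",options=dict(initial_simplex=p+np.array([[0,0,0],[.008,0,0],[0,.008,0],[0,0,.3]])/(k+1),maxiter=120))
            p=s.x
        if best is None or s.fun<best.fun: best=s
    return best
def ground(KT,uv,z):
    K,T=KT; R=T[:3,:3].T; o=-R@T[:3,3]; d=R@np.linalg.inv(K)@[uv[0],uv[1],1]; return o+d*(z-o[2])/d[2]
E
cat > m0.py <<'E'
from h import *
vs={};raw={}
for n in("top","scene"):
    im=cv2.imread(f"pics/{n}0_raw.png")[...,::-1]; im=im;raw[n]=im
    vs[n]=(cam(n),im)
def fillm(im,b):
    m=mask(im,b); 
    if not b or 1:
        m=cv2.morphologyEx(m,cv2.MORPH_CLOSE,np.ones((3,3),np.uint8))
        c,_=cv2.findContours(m,cv2.RETR_EXTERNAL,cv2.CHAIN_APPROX_NONE); m=np.zeros_like(m); cv2.drawContours(m,c,-1,1,-1)
    return m
D=[(vs[n][0],fillm(vs[n][1],0)) for n in vs]; B=[(vs[n][0],fillm(vs[n][1],1)) for n in vs]
deg=np.radians
for nm,m,uv,V,yw in [("nut_l","nut",(338,306),D,(0,20,40)),("nut_r","nut",(471,297),D,(0,20,40)),("step_l","step",(207,365),D,range(0,360,45)),("step_r","step",(290,365),D,range(0,360,45)),("strap","strap",(401,341),D,(0,45,90,135)),
 ("dish","dish",(222,268),B,(0,)),("square","square",(396,226),B,(0,30,60)),("long","long",(580,262),B,(0,))]:
    g=ground(V[0][0],(uv[0]*.7,uv[1]*.7),.012); s=fit(m,V,g[0],g[1],[deg(a) for a in yw])
    each=[fit(m,[v],s.x[0],s.x[1],[s.x[2]],it=1).x for v in V]
    print(nm,s.x[:2].round(4),round(np.degrees(s.x[2])%360,1),"cost",round(s.fun,3),[(e[:2].round(4).tolist(),round(np.degrees(e[2])%360)) for e in each])
t=cv2.imread("pics/top0_raw.png")[190:310,120:400]
s=cv2.imread("pics/scene0_raw.png")[100:280,150:450]
cv2.imwrite("pics/crop1.png",np.vstack([cv2.resize(t,(700,300),interpolation=cv2.INTER_CUBIC),cv2.resize(s,(700,300),interpolation=cv2.INTER_CUBIC)]))
E
python3 m0.py
```

```text
nut_l [0.5055 0.1138] 45.4 cost 0.202 [([0.5065, 0.1147], 55), ([0.5049, 0.1141], 42)]
nut_r [ 0.5213 -0.1115] 58.5 cost 0.195 [([0.5219, -0.1107], 62), ([0.521, -0.1117], 59)]
step_l [0.4086 0.3315] 128.4 cost 0.197 [([0.4097, 0.3326], 136), ([0.4086, 0.3315], 128)]
step_r [0.4079 0.1924] 71.9 cost 0.191 [([0.4079, 0.1924], 72), ([0.4078, 0.1925], 70)]
strap [0.4486 0.0092] 0.2 cost 0.335 [([0.4485, 0.0094], 0), ([0.4488, 0.0088], 359)]
dish [0.5773 0.3207] 4.4 cost 0.088 [([0.5792, 0.3217], 355), ([0.5713, 0.3281], 355)]
square [0.6546 0.0185] 82.5 cost 0.06 [([0.6564, 0.0182], 82), ([0.6496, 0.0216], 82)]
long [ 0.5872 -0.2994] 6.2 cost 0.067 [([0.5886, -0.2993], 6), ([0.5821, -0.2997], 6)]
```

View pics/crop1.png

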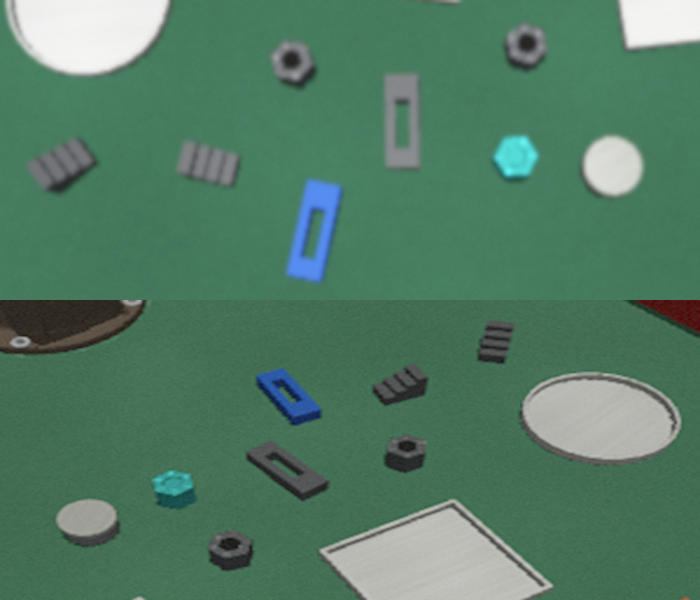

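The crop confirms it: the dark strap at crop (402,120), the dark nuts at (293,62) and (525,45), the step blocks at (62,165) and (208,163). The blue strap and turquoise nut stay put. I'll move around the toolbox to above the left nut.

{"fn": "carry_out", "kwargs": {
  "rows": [
    [0.096, 0.22, -0.023, 0, 0, 0],
    [0.096, 0.22, -0.023, 0, 0, 0],
    [0.096, 0.22, -0.023, 0, 0, 0],
    [0.096, 0.22, -0.023, 0, 0, 0],
    [0.267, 0.333, -0.023, 0, 0, 0],
    [0.267, 0.333, -0.023, 0, 0, 0],
    [0.267, 0.333, -0.023, 0, 0, 0],
    [0.267, 0.333, -0.023, 0, 0, 0]
  ],
  "grip": 0.4
}}

```text
clock: 1.1
tool_pos: [0.3408, 0.2675, 0.2495]
orientation: [180.0, 0.0, -13.7]
force: [0.1, 0.9, 0.5]
opening: 0.0611
gripper_force: 0.0
```

{"fn": "carry_out", "kwargs": {
  "rows": [
    [0.197, 0.113, 0.08, 0, 0, 0],
    [0.197, 0.113, 0.08, 0, 0, 0],
    [0.197, 0.113, 0.08, 0, 0, 0],
    [0.197, 0.113, 0.08, 0, 0, 0],
    [0.197, 0.113, 0.08, 0, 0, 0],
    [0.197, 0.113, 0.08, 0, 0, 0],
    [0.197, 0.113, 0.08, 0, 0, 0]
  ]
}}

```text
clock: 1.98
tool_pos: [0.5043, 0.1151, 0.1702]
orientation: [-180.0, -0.0, -13.4]
force: [-0.2, -1.1, 0.8]
opening: 0.0615
gripper_force: 0.0
```

```bash
cat >> h.py <<'E'
def filled(im,b):
    m=cv2.morphologyEx(mask(im,b),cv2.MORPH_CLOSE,np.ones((5,5),np.uint8))
    c,_=cv2.findContours(m,cv2.RETR_EXTERNAL,cv2.CHAIN_APPROX_NONE); m=np.zeros_like(m); cv2.drawContours(m,c,-1,1,-1); return m
def to(x,y,z,yaw,o=None):
    o=o or telemetry.get_obs(); d=np.array([x,y,z])-o["tool_pos"]; w=o["orientation"][2]; a=np.radians(w)
    c,s=np.cos(a),np.sin(a)
    print("row",np.round([c*d[0]+s*d[1], s*d[0]-c*d[1], -d[2], np.radians((w-yaw+180)%360-180)],4))
def look(name,m,x,y,yaw):
    o=telemetry.get_obs(); im=viewer.snapshot("wrist"); cv2.imwrite(f"pics/{name}.png",im[...,::-1])
    KT=cam("wrist",o); mk=filled(im,0)
    yaws=[yaw-25,yaw,yaw+25] if m=="nut" else [yaw-12,yaw,yaw+12]
    s=fit(m,[(KT,mk)],x,y,np.radians(yaws))
    vis=im[...,::-1].copy(); vis[mk>0]=vis[mk>0]//2+[0,0,90]
    h=cv2.convexHull(proj(KT,place(m,*s.x)).round().astype(np.int32)); cv2.polylines(vis,[h],True,(0,255,255),1); cv2.imwrite(f"pics/{name}_v.png",vis)
    print(m,s.x[:2].round(4),round(np.degrees(s.x[2]),1),"cost",round(s.fun,3),"tool",o["tool_pos"].round(4),o["orientation"].round(2),"open",round(o["opening"],4))
    return s.x
E
python3 -c "
from h import *
look('w1','nut',.5055,.1138,-15)"
```

```text
nut [0.5058 0.1149] 49.5 cost 0.049 tool [0.5043 0.1151 0.1702] [-1.7995e+02 -4.0000e-02 -1.3440e+01] open 0.0615
```

View pics/w1_v.png

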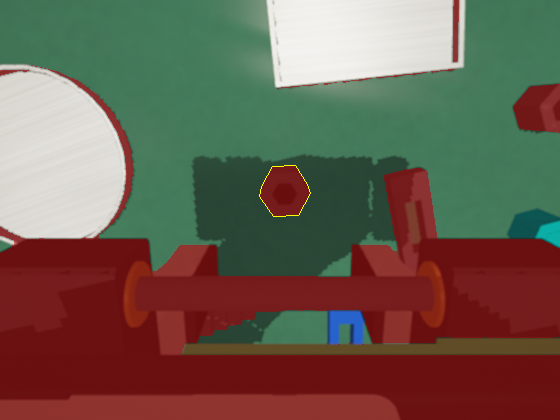

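The fit overlay sits exactly on the left nut at pixel (285,190). Grasp it.

{"fn": "carry_out", "kwargs": {
  "rows": [
    [0.0015, 0, 0.05, 0, 0, -0.051],
    [0.0015, 0, 0.1, 0, 0, -0.051],
    [0.0015, 0, 0.14, 0, 0, -0.051],
    [0.0015, 0, 0.155, 0, 0, -0.051],
    [0.0015, 0, 0.163, 0, 0, -0.051],
    [0.0015, 0, 0.163, 0, 0, -0.051],
    [0.0015, 0, 0.163, 0, 0, -0.051]
  ]
}}

```text
clock: 2.9
tool_pos: [0.507, 0.1145, 0.0078]
orientation: [-179.9, -0.1, -10.6]
force: [-0.1, -0.0, -0.1]
opening: 0.0615
gripper_force: 0.0
```

{"fn": "carry_out", "kwargs": {
  "rows": [
    [0, 0, 0, 0, 0, 0],
    [0, 0, 0, 0, 0, 0],
    [0, 0, 0, 0, 0, 0],
    [0, 0, 0, 0, 0, 0],
    [0, 0, 0, 0, 0, 0],
    [0, 0, 0, 0, 0, 0],
    [0, 0, 0, 0, 0, 0],
    [0, 0, 0, 0, 0, 0]
  ],
  "grip": -1
}}

```text
clock: 3.9
tool_pos: [0.5064, 0.114, 0.0069]
orientation: [-180.0, -0.0, -10.6]
force: [-1.7, 1.1, 5.7]
opening: 0.0401
gripper_force: 30.0
```

{"fn": "carry_out", "kwargs": {
  "rows": [
    [0, 0, -0.02, 0, 0, 0],
    [0, 0, -0.05, 0, 0, 0],
    [0, 0, -0.08, 0, 0, 0],
    [0, 0, -0.08, 0, 0, 0]
  ]
}}

```text
clock: 4.4
tool_pos: [0.5071, 0.1145, 0.0883]
orientation: [-179.9, -0.2, -10.6]
force: [0.8, 0.4, -3.2]
opening: 0.0402
gripper_force: 30.0
```

```bash
python3 -c "
from h import *
to(.613,.316,.085,-10.5)"
```

```text
row [ 0.067  -0.2175  0.0033 -0.0015]
```

The opening of 40 mm means I gripped across the corners, because the flats face tool y only after a 30° turn. I'll set the nut down, turn 30° and regrasp.

{"fn": "carry_out", "kwargs": {
  "rows": [
    [0, 0, 0.03, 0, 0, 0],
    [0, 0, 0.06, 0, 0, 0],
    [0, 0, 0.075, 0, 0, 0],
    [0, 0, 0.08, 0, 0, 0],
    [0, 0, 0.08, 0, 0, 0]
  ]
}}

```text
clock: 5.03
tool_pos: [0.505, 0.1131, 0.0068]
orientation: [179.9, 0.1, -10.6]
force: [-2.5, -2.3, 2.6]
opening: 0.04
gripper_force: 30.0
```

{"fn": "carry_out", "kwargs": {
  "rows": [
    [0, 0, 0, 0, 0, 0],
    [0, 0, 0, 0, 0, 0],
    [0, 0, 0, 0, 0, 0],
    [0, 0, 0, 0, 0, 0.17],
    [0, 0, 0, 0, 0, 0.34],
    [0, 0, 0, 0, 0, 0.52],
    [0, 0, 0, 0, 0, 0.52]
  ],
  "grip": 0.4
}}

```text
clock: 5.9
tool_pos: [0.5063, 0.114, 0.0066]
orientation: [-180.0, -0.0, -40.3]
force: [-0.5, -0.8, 0.4]
opening: 0.0613
gripper_force: 0.0
```

{"fn": "carry_out", "kwargs": {
  "rows": [
    [0, 0, 0, 0, 0, 0],
    [0, 0, 0, 0, 0, 0],
    [0, 0, 0, 0, 0, 0],
    [0, 0, 0, 0, 0, 0],
    [0, 0, 0, 0, 0, 0],
    [0, 0, 0, 0, 0, 0],
    [0, 0, 0, 0, 0, 0]
  ],
  "grip": -1
}}

```text
clock: 6.78
tool_pos: [0.5059, 0.1137, 0.0065]
orientation: [180.0, 0.0, -40.4]
force: [-1.2, -1.1, 1.3]
opening: 0.0354
gripper_force: 30.0
```

{"fn": "carry_out", "kwargs": {
  "rows": [
    [0, 0, -0.02, 0, 0, 0],
    [0, 0, -0.05, 0, 0, 0],
    [0, 0, -0.08, 0, 0, 0],
    [0, 0, -0.08, 0, 0, 0]
  ]
}}

```text
clock: 7.28
tool_pos: [0.5076, 0.1149, 0.0886]
orientation: [-179.7, -0.1, -40.4]
force: [0.1, -0.3, -3.2]
opening: 0.0357
gripper_force: 30.0
```

```bash
python3 -c "
from h import *
to(.613,.316,.085,-40.5)
to(.606,.2993,.085,-40.5)"
```

```text
row [-0.0499 -0.2214  0.0036  0.0023]
row [-0.0445 -0.2042  0.0036  0.0023]
```

{"fn": "carry_out", "kwargs": {
  "rows": [
    [-0.01, -0.045, 0.003, 0, 0, 0],
    [-0.021, -0.095, 0.003, 0, 0, 0],
    [-0.032, -0.145, 0.003, 0, 0, 0],
    [-0.04, -0.185, 0.003, 0, 0, 0],
    [-0.0445, -0.204, 0.003, 0, 0, 0],
    [-0.0445, -0.204, 0.003, 0, 0, 0],
    [-0.0445, -0.204, 0.003, 0, 0, 0],
    [-0.0445, -0.204, 0.003, 0, 0, 0]
  ]
}}

```text
clock: 8.28
tool_pos: [0.6039, 0.2973, 0.0833]
orientation: [180.0, 0.0, -40.4]
force: [0.1, 0.7, -2.1]
opening: 0.0356
gripper_force: 30.0
```

```bash
python3 -c "
from h import *
to(.606,.2993,.0115,-40.5)
o=telemetry.get_obs();print(o['tool_pos'])
KT=cam('wrist',o);im=viewer.snapshot('wrist');cv2.imwrite('pics/w2.png',im[...,::-1])
"
```

```text
row [ 0.0003 -0.0028  0.0718  0.0015]
[0.60394901 0.29730851 0.08325632]
```

View pics/w2.png

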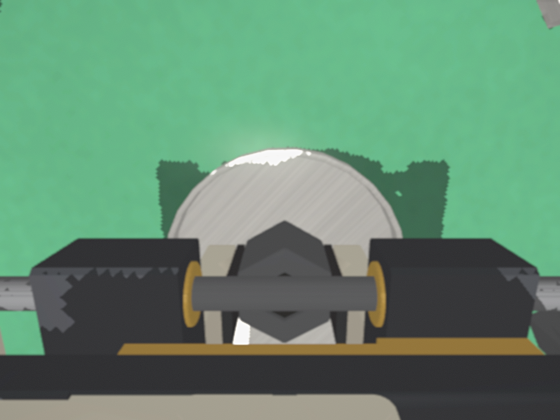

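The picture shows the nut held upright and centred across the dish, with the far rim at (285,150). Lower, release and rise.

{"fn": "carry_out", "kwargs": {
  "rows": [
    [0, -0.002, 0.03, 0, 0, 0],
    [0, -0.002, 0.055, 0, 0, 0],
    [0, -0.002, 0.066, 0, 0, 0],
    [0, -0.002, 0.0715, 0, 0, 0],
    [0, -0.002, 0.0715, 0, 0, 0],
    [0, -0.002, 0.0715, 0, 0, 0]
  ]
}}

```text
clock: 9.07
tool_pos: [0.6062, 0.3, 0.0131]
orientation: [-179.9, -0.0, -40.4]
force: [-0.2, -0.4, -2.6]
opening: 0.0355
gripper_force: 30.0
```

{"fn": "carry_out", "kwargs": {
  "rows": [
    [0, 0, 0, 0, 0, 0],
    [0, 0, 0, 0, 0, 0],
    [0, 0, 0, 0, 0, 0],
    [0, 0, 0, 0, 0, 0],
    [0, 0, -0.03, 0, 0, 0],
    [0, 0, -0.08, 0, 0, 0],
    [0, 0, -0.13, 0, 0, 0],
    [0, 0, -0.13, 0, 0, 0]
  ],
  "grip": 0.4
}}

```text
clock: 10.07
tool_pos: [0.6081, 0.3012, 0.1475]
orientation: [-179.5, -0.1, -40.3]
force: [-0.2, 1.0, -0.2]
opening: 0.0613
gripper_force: 0.0
```

```bash
python3 -c "
from h import *
to(.5213,-.1115,.17,-31)"
```

```text
row [ 0.201   0.3708 -0.0225 -0.163 ]
```

{"fn": "carry_out", "kwargs": {
  "rows": [
    [0.025, 0.047, -0.022, 0, 0, -0.16],
    [0.201, 0.371, -0.022, 0, 0, -0.163],
    [0.201, 0.371, -0.022, 0, 0, -0.163],
    [0.201, 0.371, -0.022, 0, 0, -0.163],
    [0.201, 0.371, -0.022, 0, 0, -0.163],
    [0.201, 0.371, -0.022, 0, 0, -0.163],
    [0.201, 0.371, -0.022, 0, 0, -0.163],
    [0.201, 0.371, -0.022, 0, 0, -0.163]
  ]
}}

```text
clock: 11.08
tool_pos: [0.5168, -0.1163, 0.1635]
orientation: [180.0, 0.1, -31.3]
force: [0.2, 0.8, -0.4]
opening: 0.0614
gripper_force: 0.0
```

{"fn": "carry_out", "kwargs": {
  "rows": [
    [0, 0, 0, 0, 0, 0],
    [0, 0, 0, 0, 0, 0]
  ]
}}

```text
clock: 11.32
tool_pos: [0.5187, -0.1123, 0.1639]
orientation: [180.0, 0.0, -31.0]
force: [0.6, -0.1, 1.2]
opening: 0.0615
gripper_force: 0.0
```

```bash
python3 -c "
from h import *
x=look('w3','nut',.5213,-.1115,0)
y=np.degrees(x[2])%60-30
to(x[0],x[1],.0065,min([y,y-60,y+60],key=lambda v:abs(v+31)))"
```

```text
nut [ 0.5212 -0.1102] -18.6 cost 0.05 tool [ 0.5187 -0.1123  0.1639] [ 1.800e+02  1.000e-02 -3.097e+01] open 0.0615
row [ 0.0011 -0.0029  0.1574  0.3081]
```

{"fn": "carry_out", "kwargs": {
  "rows": [
    [0.001, -0.003, 0.04, 0, 0, 0.16],
    [0.001, -0.003, 0.08, 0, 0, 0.308],
    [0.001, -0.003, 0.12, 0, 0, 0.308],
    [0.001, -0.003, 0.145, 0, 0, 0.308],
    [0.001, -0.003, 0.157, 0, 0, 0.308],
    [0.001, -0.003, 0.157, 0, 0, 0.308],
    [0.001, -0.003, 0.157, 0, 0, 0.308]
  ]
}}

```text
clock: 12.25
tool_pos: [0.5218, -0.1108, 0.0081]
orientation: [-179.9, -0.1, -48.7]
force: [-0.6, -0.9, -0.3]
opening: 0.0615
gripper_force: 0.0
```

{"fn": "carry_out", "kwargs": {
  "rows": [
    [0, 0, 0, 0, 0, 0],
    [0, 0, 0, 0, 0, 0],
    [0, 0, 0, 0, 0, 0],
    [0, 0, 0, 0, 0, 0],
    [0, 0, 0, 0, 0, 0],
    [0, 0, 0, 0, 0, 0],
    [0, 0, 0, 0, 0, 0]
  ],
  "grip": -1
}}

```text
clock: 13.12
tool_pos: [0.5211, -0.1112, 0.0074]
orientation: [-180.0, -0.0, -48.7]
force: [-1.1, 1.7, 5.4]
opening: 0.036
gripper_force: 30.0
```

{"fn": "carry_out", "kwargs": {
  "rows": [
    [0, 0, -0.02, 0, 0, 0],
    [0, 0, -0.05, 0, 0, 0],
    [0, 0, -0.08, 0, 0, 0],
    [0, 0, -0.11, 0, 0, 0],
    [0, 0, -0.11, 0, 0, 0]
  ]
}}

```text
clock: 13.75
tool_pos: [0.522, -0.111, 0.1189]
orientation: [-179.8, -0.1, -48.7]
force: [0.6, 0.8, -3.0]
opening: 0.036
gripper_force: 30.0
```

```bash
python3 -c "
from h import *
to(.552,.345,.11,-40.5)"
```

```text
row [-0.3227 -0.3236  0.0089 -0.1429]
```

{"fn": "carry_out", "kwargs": {
  "rows": [
    [-0.02, -0.02, 0, 0, 0, -0.04],
    [-0.06, -0.06, 0, 0, 0, -0.1],
    [-0.1, -0.1, 0, 0, 0, -0.143],
    [-0.14, -0.14, 0, 0, 0, -0.143],
    [-0.18, -0.18, 0, 0, 0, -0.143],
    [-0.22, -0.22, 0, 0, 0, -0.143],
    [-0.26, -0.26, 0, 0, 0, -0.143],
    [-0.29, -0.29, 0, 0, 0, -0.143]
  ]
}}

```text
clock: 14.75
tool_pos: [0.5463, 0.2999, 0.1151]
orientation: [179.9, 0.0, -40.5]
force: [-0.3, -1.1, -2.4]
opening: 0.036
gripper_force: 30.0
```

{"fn": "carry_out", "kwargs": {
  "rows": [
    [-0.015, -0.02, 0, 0, 0, 0],
    [-0.026, -0.037, 0, 0, 0, 0],
    [-0.026, -0.037, 0, 0, 0, 0],
    [-0.026, -0.037, 0, 0, 0, 0]
  ]
}}

```text
clock: 15.25
tool_pos: [0.5513, 0.3422, 0.1167]
orientation: [179.9, 0.0, -40.5]
force: [-0.6, 0.8, -1.9]
opening: 0.0357
gripper_force: 30.0
```

```bash
python3 -c "
from h import *
to(.552,.345,.012,-40.5)"
```

```text
row [-0.0013 -0.0026  0.1047 -0.0008]
```

{"fn": "carry_out", "kwargs": {
  "rows": [
    [-0.001, -0.002, 0.03, 0, 0, 0],
    [-0.001, -0.002, 0.06, 0, 0, 0],
    [-0.001, -0.002, 0.085, 0, 0, 0],
    [-0.001, -0.002, 0.098, 0, 0, 0],
    [-0.001, -0.002, 0.104, 0, 0, 0],
    [-0.001, -0.002, 0.104, 0, 0, 0],
    [-0.001, -0.002, 0.104, 0, 0, 0]
  ]
}}

```text
clock: 16.12
tool_pos: [0.5526, 0.3458, 0.0141]
orientation: [-179.9, -0.0, -40.5]
force: [-0.2, 0.2, -2.5]
opening: 0.0357
gripper_force: 30.0
```

{"fn": "carry_out", "kwargs": {
  "rows": [
    [0, 0, 0, 0, 0, 0],
    [0, 0, 0, 0, 0, 0],
    [0, 0, 0, 0, 0, 0],
    [0, 0, 0, 0, 0, 0],
    [0, 0, -0.03, 0, 0, 0],
    [0, 0, -0.08, 0, 0, 0],
    [0, 0, -0.13, 0, 0, 0],
    [0, 0, -0.15, 0, 0, 0]
  ],
  "grip": 0.4
}}

```text
clock: 17.12
tool_pos: [0.5532, 0.3463, 0.167]
orientation: [-179.7, -0.0, -40.5]
force: [1.1, 0.4, -0.1]
opening: 0.0611
gripper_force: 0.0
```

```bash
python3 -c "
from h import *
to(.4090,.332,.17,-53)"
```

```text
row [-0.1004  0.1044 -0.003   0.2186]
```

{"fn": "carry_out", "kwargs": {
  "rows": [
    [-0.03, 0.03, 0, 0, 0, 0.1],
    [-0.1, 0.104, -0.003, 0, 0, 0.2186],
    [-0.1, 0.104, -0.003, 0, 0, 0.2186],
    [-0.1, 0.104, -0.003, 0, 0, 0.2186],
    [-0.1, 0.104, -0.003, 0, 0, 0.2186],
    [-0.1, 0.104, -0.003, 0, 0, 0.2186]
  ]
}}

```text
clock: 17.88
tool_pos: [0.4092, 0.3314, 0.1659]
orientation: [180.0, -0.0, -53.1]
force: [-0.4, 0.0, 0.2]
opening: 0.0613
gripper_force: 0.0
```

```bash
python3 -c "
from h import *
x=look('w4','step',.4090,.332,128)
to(x[0],x[1],.006,np.degrees(x[2])-180)"
```

```text
step [0.4091 0.3325] 128.1 cost 0.038 tool [0.4092 0.3314 0.1659] [ 1.7999e+02 -1.0000e-02 -5.3060e+01] open 0.0613
row [-0.0011 -0.0007  0.1597 -0.02  ]
```

View pics/w4_v.png

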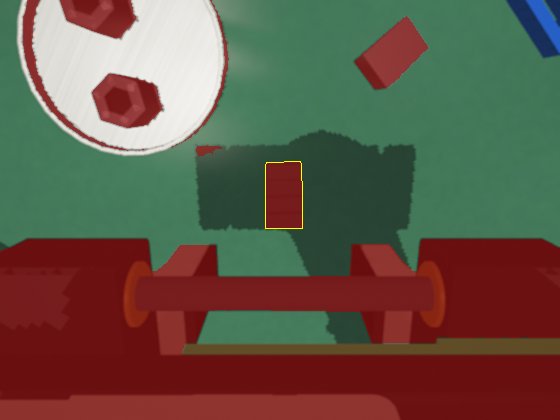

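The block's outline fits at pixel (284,195), and both nuts stand upright in the dish at (95,5) and (120,100). Grasp the block slightly toward its heavy end.

{"fn": "carry_out", "kwargs": {
  "rows": [
    [-0.005, -0.001, 0.05, 0, 0, -0.02],
    [-0.005, -0.001, 0.1, 0, 0, -0.02],
    [-0.005, -0.001, 0.13, 0, 0, -0.02],
    [-0.005, -0.001, 0.15, 0, 0, -0.02],
    [-0.005, -0.001, 0.159, 0, 0, -0.02],
    [-0.005, -0.001, 0.159, 0, 0, -0.02],
    [-0.005, -0.001, 0.159, 0, 0, -0.02]
  ]
}}

```text
clock: 18.8
tool_pos: [0.4067, 0.3363, 0.0078]
orientation: [-179.9, 0.0, -51.9]
force: [1.0, -0.5, 0.6]
opening: 0.0614
gripper_force: 0.0
```

{"fn": "carry_out", "kwargs": {
  "rows": [
    [0, 0, 0, 0, 0, 0],
    [0, 0, 0, 0, 0, 0],
    [0, 0, 0, 0, 0, 0],
    [0, 0, 0, 0, 0, 0],
    [0, 0, 0, 0, 0, 0],
    [0, 0, 0, 0, 0, 0],
    [0, 0, 0, 0, 0, 0],
    [0, 0, 0, 0, 0, 0]
  ],
  "grip": -1
}}

```text
clock: 19.8
tool_pos: [0.4063, 0.3359, 0.0072]
orientation: [-180.0, 0.0, -51.9]
force: [-1.9, 0.2, 5.6]
opening: 0.0298
gripper_force: 30.0
```

{"fn": "carry_out", "kwargs": {
  "rows": [
    [0, 0, -0.02, 0, 0, 0],
    [0, 0, -0.05, 0, 0, 0],
    [0, 0, -0.08, 0, 0, 0],
    [0, 0, -0.11, 0, 0, 0],
    [0, 0, -0.11, 0, 0, 0]
  ]
}}

```text
clock: 20.42
tool_pos: [0.4069, 0.3368, 0.1188]
orientation: [-179.8, 0.1, -51.9]
force: [0.9, -0.2, -3.1]
opening: 0.0299
gripper_force: 30.0
```

```bash
python3 -c "
from h import *
to(.660,.051,.11,-97.5)"
```

```text
row [ 0.3811 -0.0226  0.0088  0.7964]
```

{"fn": "carry_out", "kwargs": {
  "rows": [
    [0.02, 0, 0, 0, 0, 0.06],
    [0.07, 0, 0, 0, 0, 0.17],
    [0.12, 0, 0, 0, 0, 0.28],
    [0.17, -0.01, 0, 0, 0, 0.39],
    [0.22, -0.01, 0, 0, 0, 0.5],
    [0.27, -0.02, 0, 0, 0, 0.61],
    [0.32, -0.022, 0, 0, 0, 0.72],
    [0.36, -0.0226, 0.005, 0, 0, 0.7964]
  ]
}}

```text
clock: 21.42
tool_pos: [0.6467, 0.0647, 0.1101]
orientation: [179.9, -0.0, -97.7]
force: [-0.0, 0.1, -1.7]
opening: 0.0302
gripper_force: 30.0
```

{"fn": "carry_out", "kwargs": {
  "rows": [
    [0.014, 0.015, 0, 0, 0, 0],
    [0.014, 0.015, 0, 0, 0, 0],
    [0.014, 0.015, 0, 0, 0, 0],
    [0.014, 0.015, 0, 0, 0, 0]
  ]
}}

```text
clock: 21.92
tool_pos: [0.6297, 0.0552, 0.1117]
orientation: [180.0, -0.0, -97.5]
force: [-0.1, 0.5, -2.5]
opening: 0.0298
gripper_force: 30.0
```

```bash
python3 -c "
from h import *
to(.660,.051,.0125,-97.5)
im=viewer.snapshot('wrist');cv2.imwrite('pics/w5.png',im[...,::-1])"
```

```text
row [ 0.0002 -0.0306  0.0992  0.0007]
```

View pics/w5.png

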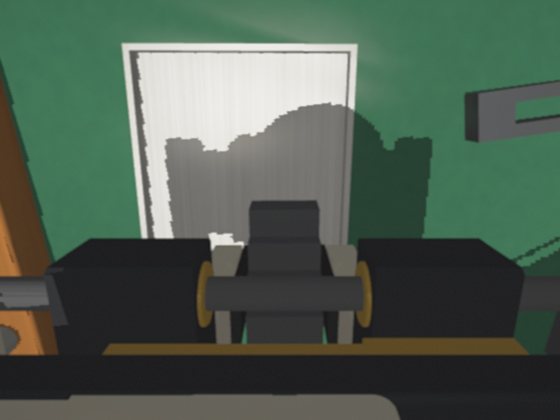

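The tray's far edge spans columns 125–355 and the block hangs level. It needs a 31 mm sideways shift before lowering.

{"fn": "carry_out", "kwargs": {
  "rows": [
    [0, -0.015, 0, 0, 0, 0],
    [0, -0.0306, 0.02, 0, 0, 0],
    [0, -0.0306, 0.05, 0, 0, 0],
    [0, -0.0306, 0.08, 0, 0, 0],
    [0, -0.0306, 0.092, 0, 0, 0],
    [0, -0.0306, 0.098, 0, 0, 0],
    [0, -0.0306, 0.099, 0, 0, 0],
    [0, -0.0306, 0.099, 0, 0, 0]
  ]
}}

```text
clock: 22.98
tool_pos: [0.6606, 0.0508, 0.0141]
orientation: [-179.9, 0.0, -97.5]
force: [-0.2, 0.4, -2.9]
opening: 0.0297
gripper_force: 30.0
```

{"fn": "carry_out", "kwargs": {
  "rows": [
    [0, 0, 0, 0, 0, 0],
    [0, 0, 0, 0, 0, 0],
    [0, 0, 0, 0, 0, 0],
    [0, 0, 0, 0, 0, 0],
    [0, 0, -0.03, 0, 0, 0],
    [0, 0, -0.08, 0, 0, 0],
    [0, 0, -0.13, 0, 0, 0],
    [0, 0, -0.15, 0, 0, 0]
  ],
  "grip": 0.4
}}

```text
clock: 23.98
tool_pos: [0.6614, 0.0509, 0.167]
orientation: [-179.7, 0.1, -97.5]
force: [0.5, -0.3, -0.1]
opening: 0.0613
gripper_force: 0.0
```

```bash
python3 -c "
from h import *
to(.408,.1925,.17,-109)"
```

```text
row [-0.1074  0.2697 -0.003   0.201 ]
```

{"fn": "carry_out", "kwargs": {
  "rows": [
    [-0.02, 0.05, 0, 0, 0, 0.1],
    [-0.107, 0.27, -0.003, 0, 0, 0.2],
    [-0.107, 0.27, -0.003, 0, 0, 0.2],
    [-0.107, 0.27, -0.003, 0, 0, 0.2],
    [-0.107, 0.27, -0.003, 0, 0, 0.2],
    [-0.107, 0.27, -0.003, 0, 0, 0.2],
    [-0.107, 0.27, -0.003, 0, 0, 0.2],
    [-0.107, 0.27, -0.003, 0, 0, 0.2]
  ]
}}

```text
clock: 24.98
tool_pos: [0.4069, 0.1916, 0.166]
orientation: [-180.0, -0.0, -109.0]
force: [-0.8, 0.7, 0.2]
opening: 0.0609
gripper_force: 0.0
```

```bash
python3 -c "
from h import *
x=look('w6','step',.408,.1925,72)
c,s=np.cos(x[2]),np.sin(x[2])
to(x[0]+.004*c,x[1]+.004*s,.0065,np.degrees(x[2])-180)"
```

```text
step [0.4077 0.1924] 79.0 cost 0.114 tool [0.4069 0.1916 0.166 ] [-1.8000e+02 -2.0000e-02 -1.0903e+02] open 0.0609
row [-5.100e-03  1.000e-04  1.593e-01 -1.414e-01]
```

View pics/w6_v.png

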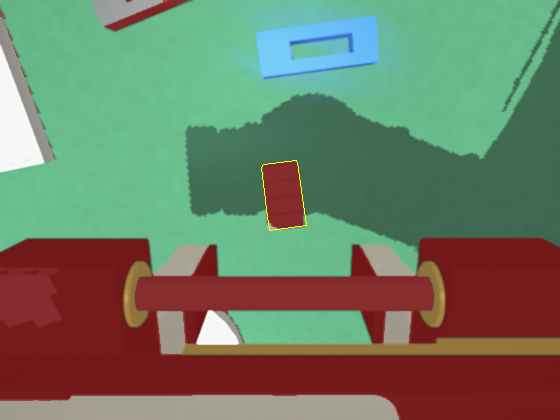

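The outline fits at (284,195); only the light-coloured edge fell out of the mask, so the yaw of 79° stands. Grasp.

{"fn": "carry_out", "kwargs": {
  "rows": [
    [-0.005, 0, 0.05, 0, 0, -0.14],
    [-0.005, 0, 0.1, 0, 0, -0.14],
    [-0.005, 0, 0.13, 0, 0, -0.14],
    [-0.005, 0, 0.15, 0, 0, -0.14],
    [-0.005, 0, 0.159, 0, 0, -0.14],
    [-0.005, 0, 0.159, 0, 0, -0.14],
    [-0.005, 0, 0.159, 0, 0, -0.14]
  ]
}}

```text
clock: 25.9
tool_pos: [0.4084, 0.197, 0.0077]
orientation: [-180.0, 0.1, -101.0]
force: [0.1, 0.3, -0.5]
opening: 0.0614
gripper_force: 0.0
```

{"fn": "carry_out", "kwargs": {
  "rows": [
    [0, 0, 0, 0, 0, 0],
    [0, 0, 0, 0, 0, 0],
    [0, 0, 0, 0, 0, 0],
    [0, 0, 0, 0, 0, 0],
    [0, 0, 0, 0, 0, 0],
    [0, 0, 0, 0, 0, 0],
    [0, 0, 0, 0, 0, 0],
    [0, 0, 0, 0, 0, 0]
  ],
  "grip": -1
}}

```text
clock: 26.9
tool_pos: [0.4081, 0.197, 0.0073]
orientation: [-180.0, 0.0, -100.9]
force: [-0.9, 0.4, 5.3]
opening: 0.03
gripper_force: 29.9
```

{"fn": "carry_out", "kwargs": {
  "rows": [
    [0, 0, -0.02, 0, 0, 0],
    [0, 0, -0.05, 0, 0, 0],
    [0, 0, -0.08, 0, 0, 0],
    [0, 0, -0.11, 0, 0, 0],
    [0, 0, -0.11, 0, 0, 0]
  ]
}}

```text
clock: 27.52
tool_pos: [0.4084, 0.1974, 0.1186]
orientation: [-179.9, 0.2, -100.9]
force: [-0.5, 0.2, -2.7]
opening: 0.0297
gripper_force: 29.9
```

```bash
python3 -c "
from h import *
to(.650,-.014,.115,-97.5)"
```

```text
row [ 0.1617 -0.2773  0.0036 -0.0601]
```

{"fn": "carry_out", "kwargs": {
  "rows": [
    [0.015, -0.025, 0, 0, 0, -0.06],
    [0.04, -0.069, 0, 0, 0, -0.06],
    [0.065, -0.111, 0, 0, 0, -0.06],
    [0.09, -0.154, 0, 0, 0, -0.06],
    [0.115, -0.197, 0, 0, 0, -0.06],
    [0.14, -0.24, 0, 0, 0, -0.06],
    [0.155, -0.266, 0.003, 0, 0, -0.06],
    [0.1617, -0.277, 0.003, 0, 0, -0.06]
  ]
}}

```text
clock: 28.52
tool_pos: [0.6486, -0.0162, 0.1112]
orientation: [179.8, -0.1, -97.6]
force: [-1.7, 0.2, -2.3]
opening: 0.03
gripper_force: 29.9
```

{"fn": "carry_out", "kwargs": {
  "rows": [
    [0, 0, 0, 0, 0, 0],
    [0, 0, 0, 0, 0, 0],
    [0, 0, 0, 0, 0, 0]
  ]
}}

```text
clock: 28.9
tool_pos: [0.6486, -0.0138, 0.1143]
orientation: [-180.0, 0.0, -97.4]
force: [0.3, 0.6, -1.6]
opening: 0.0299
gripper_force: 29.9
```

```bash
python3 -c "
from h import *
to(.650,-.014,.0125,-97.5)"
```

```text
row [-0.     -0.0015  0.1018  0.001 ]
```

{"fn": "carry_out", "kwargs": {
  "rows": [
    [0, -0.0015, 0.025, 0, 0, 0],
    [0, -0.0015, 0.055, 0, 0, 0],
    [0, -0.0015, 0.08, 0, 0, 0],
    [0, -0.0015, 0.094, 0, 0, 0],
    [0, -0.0015, 0.1, 0, 0, 0],
    [0, -0.0015, 0.1015, 0, 0, 0],
    [0, -0.0015, 0.1015, 0, 0, 0]
  ]
}}

```text
clock: 29.78
tool_pos: [0.6512, -0.0147, 0.0134]
orientation: [-179.9, 0.0, -97.5]
force: [-0.3, -0.5, -1.9]
opening: 0.0297
gripper_force: 29.9
```

{"fn": "carry_out", "kwargs": {
  "rows": [
    [0, 0, 0, 0, 0, 0],
    [0, 0, 0, 0, 0, 0],
    [0, 0, 0, 0, 0, 0],
    [0, 0, 0, 0, 0, 0],
    [0, 0, -0.03, 0, 0, 0],
    [0, 0, -0.08, 0, 0, 0],
    [0, 0, -0.13, 0, 0, 0],
    [0, 0, -0.15, 0, 0, 0]
  ],
  "grip": 0.4
}}

```text
clock: 30.78
tool_pos: [0.6521, -0.0147, 0.1664]
orientation: [-179.7, 0.1, -97.5]
force: [0.3, -0.4, -1.3]
opening: 0.0612
gripper_force: 0.0
```

```bash
python3 -c "
from h import *
to(.4487,.0092,.17,0)
im=viewer.snapshot('wrist');cv2.imwrite('pics/w7.png',im[...,::-1])"
```

```text
row [ 0.0028  0.2047 -0.0036 -1.7014]
```

View pics/w7.png

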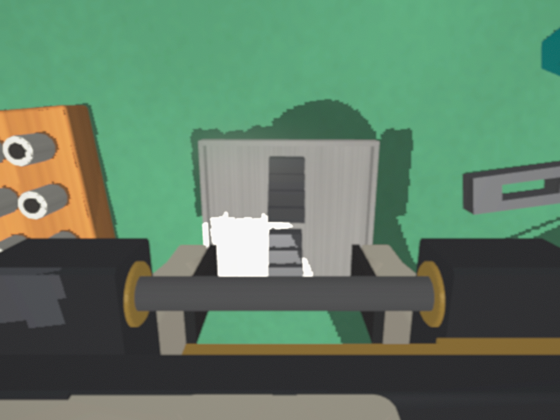

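Both blocks sit flat in the square tray at (287,190) and (285,250), with a gap between them. Next is the strap.

{"fn": "carry_out", "kwargs": {
  "rows": [
    [0.003, 0.05, 0, 0, 0, 0.18],
    [0.003, 0.1, 0, 0, 0, 0.36],
    [0.003, 0.15, 0, 0, 0, 0.54],
    [0.003, 0.2, -0.003, 0, 0, 0.72],
    [0.003, 0.205, -0.003, 0, 0, 0.9],
    [0.003, 0.205, -0.003, 0, 0, 1.08],
    [0.003, 0.205, -0.003, 0, 0, 1.26],
    [0.003, 0.205, -0.003, 0, 0, 1.44]
  ]
}}

```text
clock: 31.82
tool_pos: [0.4467, 0.0089, 0.1654]
orientation: [180.0, 0.0, 179.7]
force: [1.0, -0.3, 0.4]
opening: 0.0615
gripper_force: 0.0
```

{"fn": "carry_out", "kwargs": {
  "rows": [
    [0, 0, 0, 0, 0, 0],
    [0, 0, 0, 0, 0, 0]
  ]
}}

```text
clock: 32.08
tool_pos: [0.4469, 0.0089, 0.1654]
orientation: [-180.0, -0.0, -179.8]
force: [-0.6, -0.5, 0.0]
opening: 0.0613
gripper_force: 0.0
```

```bash
python3 -c "
from h import *
x=look('w8','strap',.4487,.0092,0)
to(x[0],x[1],.004,np.degrees(x[2])-180)"
```

```text
strap [0.4489 0.0093] 1.0 cost 0.297 tool [0.4469 0.0089 0.1654] [-1.8000e+02 -1.0000e-02 -1.7978e+02] open 0.0613
row [-0.002   0.0004  0.1615 -0.0138]
```

View pics/w8_v.png

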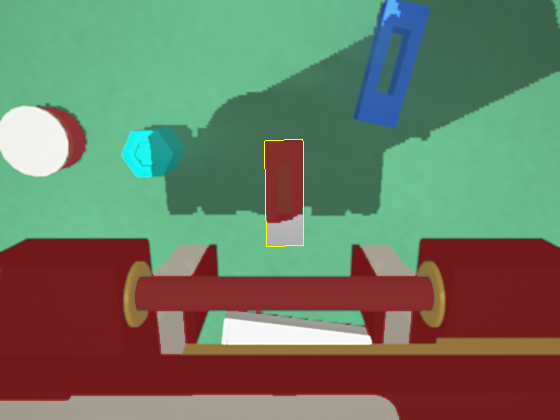

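The outline matches the dark strap at (284,192), including its sunlit end. The blue strap and turquoise nut are clear of the fingers.

{"fn": "carry_out", "kwargs": {
  "rows": [
    [-0.002, 0, 0.05, 0, 0, -0.014],
    [-0.002, 0, 0.1, 0, 0, -0.014],
    [-0.002, 0, 0.13, 0, 0, -0.014],
    [-0.002, 0, 0.15, 0, 0, -0.014],
    [-0.002, 0, 0.159, 0, 0, -0.014],
    [-0.002, 0, 0.1615, 0, 0, -0.014],
    [-0.002, 0, 0.1615, 0, 0, -0.014]
  ]
}}

```text
clock: 33.0
tool_pos: [0.4494, 0.0091, 0.0046]
orientation: [180.0, 0.0, -179.2]
force: [-1.4, 0.0, -0.4]
opening: 0.0616
gripper_force: 0.0
```

{"fn": "carry_out", "kwargs": {
  "rows": [
    [0, 0, 0, 0, 0, 0],
    [0, 0, 0, 0, 0, 0],
    [0, 0, 0, 0, 0, 0],
    [0, 0, 0, 0, 0, 0],
    [0, 0, 0, 0, 0, 0],
    [0, 0, 0, 0, 0, 0],
    [0, 0, 0, 0, 0, 0],
    [0, 0, 0, 0, 0, 0]
  ],
  "grip": -1
}}

```text
clock: 34.0
tool_pos: [0.449, 0.009, 0.0043]
orientation: [180.0, 0.0, -179.2]
force: [-1.6, 1.4, 5.5]
opening: 0.032
gripper_force: 30.0
```

{"fn": "carry_out", "kwargs": {
  "rows": [
    [0, 0, -0.015, 0, 0, 0],
    [0, 0, -0.04, 0, 0, 0],
    [0, 0, -0.07, 0, 0, 0],
    [0, 0, -0.1, 0, 0, 0],
    [0, 0, -0.11, 0, 0, 0],
    [0, 0, -0.11, 0, 0, 0]
  ]
}}

```text
clock: 34.75
tool_pos: [0.4487, 0.009, 0.1137]
orientation: [180.0, 0.0, -179.2]
force: [-0.6, -0.4, -3.9]
opening: 0.0315
gripper_force: 30.0
```

```bash
python3 -c "
from h import *
to(.588,-.2993,.11,-83.8)"
```

```text
row [-0.1351 -0.3101  0.0037 -1.6655]
```

{"fn": "carry_out", "kwargs": {
  "rows": [
    [-0.008, -0.018, 0, 0, 0, -0.08],
    [-0.02, -0.046, 0, 0, 0, -0.2],
    [-0.032, -0.074, 0, 0, 0, -0.32],
    [-0.044, -0.101, 0, 0, 0, -0.44],
    [-0.056, -0.129, 0, 0, 0, -0.56],
    [-0.068, -0.156, 0, 0, 0, -0.68],
    [-0.08, -0.184, 0, 0, 0, -0.8],
    [-0.09, -0.207, 0, 0, 0, -0.92]
  ]
}}

```text
clock: 35.75
tool_pos: [0.541, -0.1977, 0.1115]
orientation: [179.8, -0.1, -126.3]
force: [0.9, -0.4, -3.1]
opening: 0.0316
gripper_force: 30.0
```

```bash
python3 -c "
from h import *
to(.588,-.2993,.11,-83.8)"
```

```text
row [ 0.054  -0.098   0.0015 -0.742 ]
```

{"fn": "carry_out", "kwargs": {
  "rows": [
    [0.01, -0.018, 0, 0, 0, -0.13],
    [0.02, -0.037, 0, 0, 0, -0.27],
    [0.031, -0.056, 0, 0, 0, -0.41],
    [0.041, -0.075, 0, 0, 0, -0.54],
    [0.05, -0.09, 0, 0, 0, -0.66],
    [0.054, -0.098, 0, 0, 0, -0.742],
    [0.054, -0.098, 0, 0, 0, -0.742],
    [0.054, -0.098, 0, 0, 0, -0.742]
  ]
}}

```text
clock: 36.75
tool_pos: [0.5876, -0.298, 0.1125]
orientation: [179.9, 0.1, -84.1]
force: [0.5, -0.2, -3.4]
opening: 0.0319
gripper_force: 30.0
```

```bash
python3 -c "
from h import *
to(.588,-.2993,.0095,-83.8)
im=viewer.snapshot('wrist');cv2.imwrite('pics/w9.png',im[...,::-1])"
```

```text
row [ 0.0013 -0.0002  0.103  -0.0052]
```

View pics/w9.png

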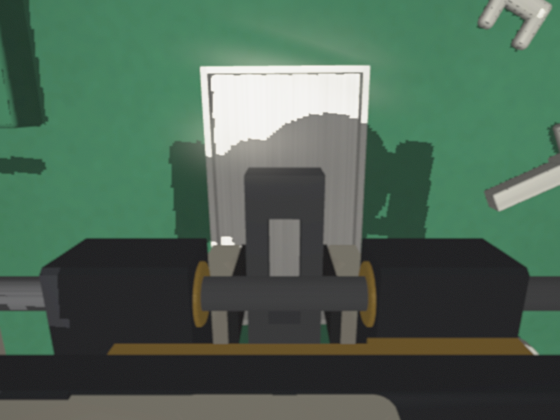

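The strap hangs level and centred in the oblong tray (columns 205–368 at the far edge). I'll lower it and open only half-way so the finger backs clear the tray walls.

{"fn": "carry_out", "kwargs": {
  "rows": [
    [0.001, 0, 0.03, 0, 0, -0.005],
    [0.001, 0, 0.06, 0, 0, -0.005],
    [0.001, 0, 0.08, 0, 0, -0.005],
    [0.001, 0, 0.094, 0, 0, -0.005],
    [0.001, 0, 0.1, 0, 0, -0.005],
    [0.001, 0, 0.1025, 0, 0, -0.005],
    [0.001, 0, 0.1025, 0, 0, -0.005],
    [0.001, 0, 0.1025, 0, 0, -0.005]
  ]
}}

```text
clock: 37.8
tool_pos: [0.589, -0.2996, 0.0123]
orientation: [-179.9, -0.0, -83.7]
force: [-0.8, 0.3, -4.2]
opening: 0.0317
gripper_force: 30.0
```

{"fn": "carry_out", "kwargs": {
  "rows": [
    [0, 0, 0, 0, 0, 0],
    [0, 0, 0, 0, 0, 0],
    [0, 0, 0, 0, 0, 0],
    [0, 0, 0, 0, 0, 0],
    [0, 0, -0.03, 0, 0, 0],
    [0, 0, -0.08, 0, 0, 0],
    [0, 0, -0.13, 0, 0, 0],
    [0, 0, -0.15, 0, 0, 0]
  ],
  "grip": 0
}}

```text
clock: 38.8
tool_pos: [0.59, -0.3, 0.1655]
orientation: [-179.7, -0.1, -83.7]
force: [0.2, 0.2, -1.2]
opening: 0.044
gripper_force: 0.0
```

{"fn": "carry_out", "kwargs": {
  "rows": [
    [0.06, 0.06, -0.05, 0, 0, 0],
    [0.12, 0.08, -0.1, 0, 0, 0],
    [0.16, 0.08, -0.1, 0, 0, 0],
    [0.16, 0.08, -0.1, 0, 0, 0],
    [0.16, 0.08, -0.1, 0, 0, 0]
  ]
}}

```text
clock: 39.42
tool_pos: [0.526, -0.4691, 0.2618]
orientation: [-180.0, -0.0, -83.8]
force: [-0.4, 0.9, -0.0]
opening: 0.0441
gripper_force: 0.0
```

```bash
python3 -c "
from h import *
a=viewer.snapshot('top')[120:300,100:480];b=viewer.snapshot('scene')[120:400,120:460]
cv2.imwrite('pics/end.png',np.vstack([cv2.resize(a,(640,300),interpolation=cv2.INTER_CUBIC),cv2.resize(b,(640,300),interpolation=cv2.INTER_CUBIC)])[...,::-1])"
```

```text
(no output)
```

View pics/end.png

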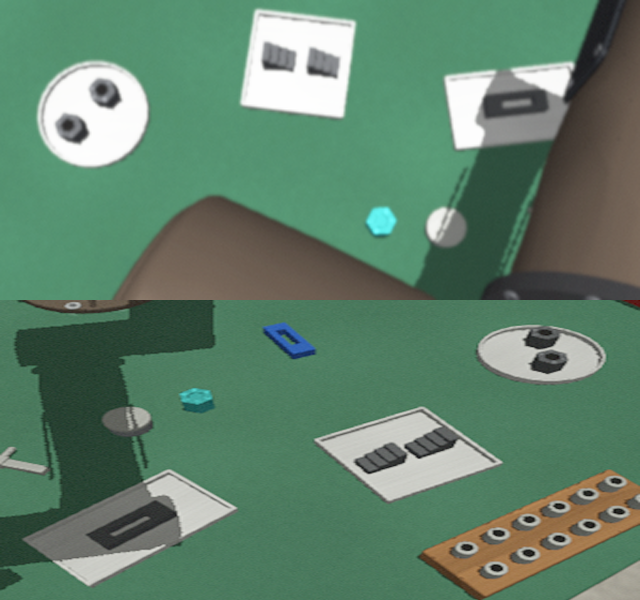

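All five pieces lie flat in their trays: nuts at (105,90) and (70,127), blocks at (278,55) and (322,60), strap at (515,103). The look-alikes, grease tin and chuck key are where they were. Handing in.

```bash
python3 -c "
from plant import workorder
print(workorder.close_job())"
```

```text
the job is handed in; nothing more can be done
None
```

The job is handed in at about 40 s on the clock: the final pictures show both nuts standing in the dish, both step blocks in the square tray and the strap clamp in the oblong tray, with the grease tin, chuck key and look-alikes left where they were.

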